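# Seat the splined spool on the thread winder and hold it down

## Robot

A 7-joint arm with a two-finger parallel gripper is mounted at the origin on the work surface. World frame = base frame: x ahead of the robot, y to its left, z up, the work surface at z = 0. Lengths are in m, angles in rad, forces in N, time in s.
With the tool pointing down it reaches from about 0.425 to 0.95 m from the base axis. Payload 4.7 kg.
Tool frame: the origin (TCP) lies midway between the tips of the shut fingers; the grasp point (between the pads) lies 19 mm behind it; z points along the fingers, y is the line along which they close (so a half turn about z gives the same grasp; the last joint's range is limited). The gripper opens to 85 mm and grips with 20 to 120 N. Pads are 22 mm wide; open, the fingers measure 114 mm over their backs; the gripper's body (76 mm by 85 mm) begins 54 mm behind the grasp point. The pads swing forward as they close: fully open they stand 13 mm farther back than shut.
Start: joints at [1.292, 0.469, -0.049, 1.532, 0.024, 1.141, -0.082], TCP at [0.167, -0.654, 0.231] pointing down, gripper open.
Joint ranges: [-2.59, 2.59], [-0.33, 1.99], [-1.39, 1.29], [0.1, 2.45], [-1.04, 4.18], [0.21, 1.99], [-2.66, 2.66]. Speed limits (rad/s): [2.57, 2.57, 3.14, 3.14, 3.14, 3.14, 3.14].

## Interface

Orientations are given as a unit quaternion [w, x, y, z].
In Python, from station import bot gives the robot as it stands.
- The arm moves only by the tool arm_command, never from a script. Its argument "targets" is a list of rows, each a list of 3 entries, a list of its own where there are three numbers: the opening, from -1 (shut) to 1 (fully open), then the shift along the world's x, y, z in units of 30 mm (1.0 is 30 mm), then the turn, a rotation vector about the world's x, y, z in units of 6 degrees (1.0 is 6 degrees). In form: [[fingers, [dx, dy, dz], [wx, wy, wz]], ...]. A call has 1 to 12 rows; each row shifts and turns the commanded pose from where the row before left it; what a row does not reach is not made up. A row lasts 1/12 s, in which the tool goes at most 41.7 mm and 7.16 degrees, less where a joint would pass 70% of its speed; a pose out of reach is approached as far as the arm can. A call is refused whole if a number of a shift passes 1 or a number of a turn 1, either way. A call with a gripper value outside its range is refused whole. The fingers move at their own pace and stop on an object; "newtons" is the grip in N (left out, the last holds). Time passes only in rows, so rows that do not move let the fingers close. It gives the time, the measured TCP pose, the force, the opening and the grip force at its end, in the units of the state.
- bot.read_state(): the state, without advancing time (a new reading comes with each control period).
- bot.get_image(name): name is "scene" or "side" or "wrist"; returns (picture, depth): 400x640x3 uint8, blue, green, red; 400x640 float32, m along the optical axis (not along the pixel's ray), 0 where there is no reading.
- bot.get_calibration(name): a dict with "mtx" (3x3 intrinsics, pixels), "pose" (4x4, takes a point from camera to world coordinates). Camera axes: x right, y up, looking along -z (the intrinsics and any distortion apply to the point x, -y, -z); pixel columns grow to the right and rows downward; lengths in m; the calibration is good to about 2 mm. A picture is of the moment at which its call begins: read the wrist's pose just before it. get_calibration takes no time and is no camera call; for the wrist camera it gives the pose at the moment of the call.
- bot.hand_in(): hands the job in; it is judged then, once.
The state is a dict: "clock": time; "qpos": joint angles; "qvel": joint speeds; "joint_torque": joint torques, N m; "ee_pos": TCP position; "tcp_rot": TCP orientation; "wrist_force": force on the tool from outside, world axes, zero at the start; "moment": the same for the moment, N m; "opening": finger opening in m; "grasp_force": force on a finger pad.
Only numpy, scipy, OpenCV 4.12 (cv2) and the standard library are available. Lean on these libraries where they do the work, as an engineer would, in place of code of your own. Each camera call takes 0.05 s, during which the arm holds its last target. There are 200 camera calls.

## Task

Of the three thread spools standing in the wooden stand, take the one with the flat fin on top (its stem underneath has four ribs), set its stem in the drive hub of the winder, turn it until the ribs mesh with the hub's slots, and slide it fully home, flange flush on the hub. A spring in the hub pushes it back out, so finish while still gripping the spool and pressing it down; do not let go. Leave the other spools, the pin tray and the tape measure where they are.

Things in the scene. Friction and masses are not known exactly. Their poses are not given: they have to be found in the camera images.
- spool: Splined thread spool (white plastic, dark blue thread, 0.12 kg), upright in a well of the stand. Origin: centre of the underside of its lower flange, z up its axis. Flange 52 mm across, z 0 to 4 mm; thread 38 across to z 54; upper flange 48 across to z 58; then the fin. Below z 0: four ribs and a nose. A quarter turn meshes equally well.
- spool_fin (a point): Centre of the fin on top of the finned spool, 71 mm above its origin, same axes. The fin is the place to grip: z 58 to 84 mm above the spool's origin, 36 mm long along the spool's x, 12 mm thick along its y, in line with two of the ribs.
- spool_nose (a point): Lowest point of the finned spool's stem, 30 mm below its origin, same axes. The stem: core 15 mm across ending in this nose, whose last 5 mm taper to 8 mm; four ribs in a cross along the spool's +-x and +-y, 36 mm across tips, 8 mm thick, from the flange to 20 mm below it, so that the nose sticks out 10 mm below the ribs.
- stand: Fixed wooden block 85 mm (x) by 330 mm (y), 42 mm high, origin at the centre of its underside. Three through wells 41 mm across at y = -110, 0 and 110 mm; each holds a spool hanging by its lower flange, origin 42 mm above the table, with about 2 mm of play. Which well holds which spool varies.
- winder: Thread winder: fixed white housing 180 mm (x) by 150 mm (y), 55 mm high, origin at the centre of its underside; the round aluminium drive hub (62 mm across, 36 mm high) stands upright on its middle. The hub is geared to its motor: it starts at any angle and turns about the vertical only if forced with over 0.5 N m.
- hub_top (a point): Centre of the hub's flat top face, 91 mm above the table; z up, turns with the hub. Cross-shaped hole: four slots along +-x and +-y of this frame, 11 mm wide, 39 mm end to end, round a bore 18 mm across, 36 mm deep. With the nose in the bore and ribs resting on the face, the spool's origin is 20 mm above this point; fully home, it is at this point.
- ejector (a joint): Sprung ejector pin on the hub's axis, 13 mm across, its top 22 mm below the hub's top face when free. Value: metres pushed down, 0 free, 0.008 with the spool fully home, 0.010 at its stop. It pushes up with 4.5 N at 0 and 0.75 N more per mm (10.5 N at 8 mm), more than the spool's weight.
- plain_a: Bystander: spool of the same size and colours but with a round knob on top (18 mm across, 26 mm high) and a plain round foot; same origin.
- plain_b: Bystander: same as plain_a.
- pin_tray: Bystander: open blue plastic tray of pins, 75 by 105 mm, 22 mm high; origin under its centre.
- tape_case: Bystander: round tape-measure case, 58 mm across, 18 mm high; origin under its centre.
Mind the look-alikes: they are no part of the job. Leave any orange or yellow look-alike of the spool alone.

How it is judged:
On the way, in this order (a step that is already met when the one before it is completed fails the run):
1. the finned spool is lifted clear of the stand in the gripper (height (world z) of spool above 0.085 m and contact force between the fingers and spool above 2 N and contact force between spool and stand below 0.1 N), for 0.2 s.
2. its ribs are meshed in the slots of the hub (z of spool in the frame of hub_top below 0.014 m and horizontal distance between spool and hub_top below 0.004 m and (angle between the x axis of spool and the x axis of hub_top, either way round below 0.12 rad or angle between the x axis of spool and the y axis of hub_top, either way round below 0.12 rad) and angle between spool's own z axis and vertical below 0.08 rad), for 0.05 s.
At the end, for the whole second after the job is handed in: Finned spool home in the hub: upright within 0.08 rad, flange within 2 mm of the hub top, centred within 4 mm, ribs in the slots (0.12 rad), ejector down more than 5.5 mm, spool still (20 mm/s) and the fingers still on it (over 2 N) (z of spool in the frame of hub_top between -0.003 and 0.002 m and horizontal distance between spool and hub_top below 0.004 m and (angle between the x axis of spool and the x axis of hub_top, either way round below 0.12 rad or angle between the x axis of spool and the y axis of hub_top, either way round below 0.12 rad) and angle between spool's own z axis and vertical below 0.08 rad and value of joint ejector above 0.0055 m and contact force between the fingers and spool above 2 N and linear speed of spool below 0.02 m/s); the arm keeps its last pose, push and grip.
It fails at once if plain_a moved more than 30 mm (distance of plain_a from where it was at the start of the episode above 0.03 m).
It fails at once if plain_b moved more than 30 mm (distance of plain_b from where it was at the start of the episode above 0.03 m).
It fails at once if pin_tray moved more than 30 mm (distance of pin_tray from where it was at the start of the episode above 0.03 m).
It fails at once if tape_case moved more than 30 mm (distance of tape_case from where it was at the start of the episode above 0.03 m).
It also fails if it takes over 42 s, if anything falls off the work surface, if the arm or the gripper's body presses on something with over 40 N, if the wrist force passes 120 N, or if a joint passes its speed limit or range.

## Working session

There is one attempt and no reset: what is moved stays moved. The work goes in short steps, Python scripts to look and compute and a tool call to move; the robot and the scene stay as the last step left them, time stands still between calls to the robot, and variables do not carry over. Pictures are saved under pics/ and viewed, at most 10 in all, crops included, and the job is handed in when it is done.

Besides the shell and the picture viewer there is one more tool, called by a JSON object that holds its "op" and its "data". arm_command: Moves the arm, as the interface text tells. Its arguments: {"type":"object","properties":{"targets":{"type":"array"},"newtons":{"type":"number"}},"required":["targets"]}

```bash
mkdir -p pics; ls; python3 - <<'E'
from station import bot
import cv2,numpy as np
s=bot.read_state();print({k:np.round(v,3).tolist() for k,v in s.items()})
for n in("scene","side"):
    im,d=bot.get_image(n);cv2.imwrite(f"pics/{n}0.png",im);np.save(f"{n}0.npy",d)
    c=bot.get_calibration(n);print(n,c)
E
```

```text
pics
{'clock': 0.0, 'qpos': [1.292, 0.469, -0.049, 1.534, 0.024, 1.141, -0.082], 'qvel': [0.0, 0.001, -0.0, 0.001, -0.001, 0.0, 0.0], 'joint_torque': [0.0, -51.031, -0.047, -23.771, 0.011, 0.008, 0.0], 'ee_pos': [0.167, -0.653, 0.23], 'tcp_rot': [-0.001, 0.992, 0.125, -0.0], 'wrist_force': [-0.441, -1.508, -0.265], 'moment': [-0.027, -0.065, -0.005], 'grasp_force': 0.0, 'opening': 0.085}
scene {'mtx': array([[388.47807784,   0.        , 322.0002545 ],
       [  0.        , 388.47807784, 192.81395614],
       [  0.        ,   0.        ,   1.        ]]), 'pose': array([[ 0.26626477, -0.80520431,  0.52985761,  1.13742209],
       [ 0.9638865 ,  0.21952199, -0.1507744 , -0.11048822],
       [ 0.0050888 ,  0.55086851,  0.83457653,  1.04951667],
       [ 0.        ,  0.        ,  0.        ,  1.        ]])}
side {'mtx': array([[397.46545398,   0.        , 325.500464  ],
       [  0.        , 397.46545398, 197.1847169 ],
       [  0.        ,   0.        ,   1.        ]]), 'pose': array([[ 0.96454774,  0.16342954, -0.20721593,  0.29817056],
       [-0.26312652,  0.65593858, -0.70746661, -0.69887895],
       [ 0.02029999,  0.73690933,  0.67568672,  0.81703393],
       [ 0.        ,  0.        ,  0.        ,  1.        ]])}
```

View pics/scene0.png

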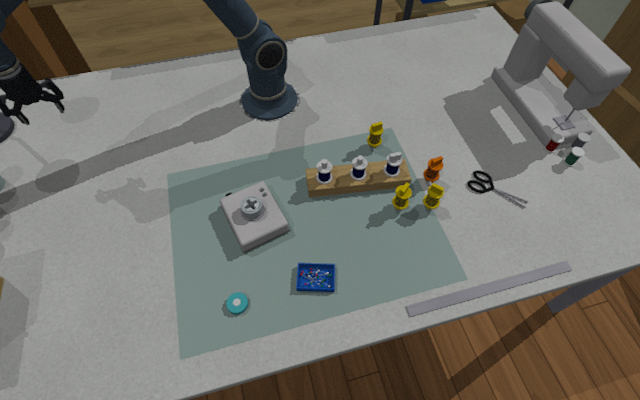

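View pics/side0.png

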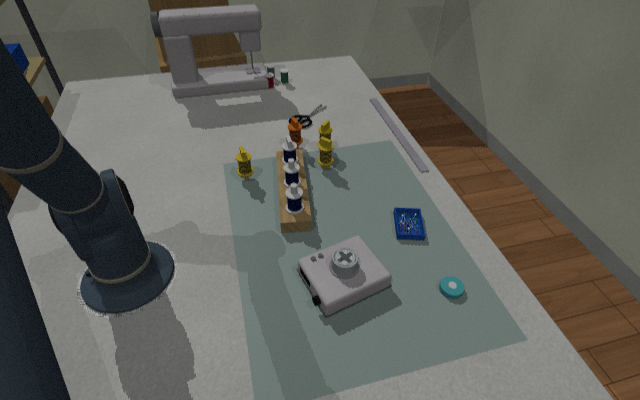

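Candidates for the finned spool (scene pixels): blue in the stand at (324,172), (359,167) and (393,162). The yellow (376,133), (402,196), (433,196) and orange (433,168) ones are look-alikes to leave alone. I think it's (393,162), and I'll check with a close crop that also shows the hub.

```bash
cat > h.py <<'E'
import numpy as np
def ray(c,u,v):
    K,P=c["mtx"],c["pose"]
    d=P[:3,:3]@np.array([(u-K[0,2])/K[0,0],-(v-K[1,2])/K[1,1],-1.0]);return P[:3,3],d
def onz(c,u,v,z):
    o,d=ray(c,u,v);return o+d*(z-o[2])/d[2]
def cloud(c,dep):
    K,P=c["mtx"],c["pose"];v,u=np.mgrid[:400,:640]
    p=np.stack([(u-K[0,2])/K[0,0]*dep,-(v-K[1,2])/K[1,1]*dep,-dep],-1)
    return p@P[:3,:3].T+P[:3,3]
E
python3 - <<'E'
from station import bot
from h import *
import cv2
a=cv2.imread("pics/scene0.png");b=cv2.imread("pics/side0.png")
r=lambda x:cv2.resize(x,(400,300),interpolation=cv2.INTER_CUBIC)
cv2.imwrite("pics/crop0.png",np.vstack([np.hstack([r(a[135:210,310:410]),r(b[130:220,240:360])]),np.hstack([r(a[175:235,210:290]),r(b[240:300,305:385])])]))
for n in("scene","side"):
    c=bot.get_calibration(n);W=cloud(c,np.load(n+"0.npy"));im=cv2.imread(f"pics/{n}0.png")
    print(n)
    x0,x1,y0,y1=(305,412,148,205) if n=="scene" else (275,315,135,235)
    w=W[y0:y1,x0:x1].reshape(-1,3)
    m=(w[:,2]>0.108);q=w[m]
    # cluster fins/knobs
    lab=np.zeros(len(q),int)
    img=np.zeros((y1-y0,x1-x0),np.uint8);img.reshape(-1)[m]=255
    k,L,st,ce=cv2.connectedComponentsWithStats(img)
    for i in range(1,k):
        if st[i,4]>5:
            s=W[y0:y1,x0:x1][L==i];print(st[i],np.round(np.median(s,0),3),np.round(s.min(0),3),np.round(s.max(0),3))
    t=w[(w[:,2]>.036)&(w[:,2]<.046)]
    print("stand top",cv2.minAreaRect((t[:,:2]*1000).astype(np.float32)))
    # hub top
    x0,x1,y0,y1=(215,290,180,250) if n=="scene" else (295,395,235,315)
    w=W[y0:y1,x0:x1].reshape(-1,3);h=w[(w[:,2]>.085)&(w[:,2]<.1)];
    print("hub",len(h),cv2.minEnclosingCircle((h[:,:2]*1000).astype(np.float32)),np.median(h[:,2]))
    hs=w[(w[:,2]>.048)&(w[:,2]<.062)];print("housing",cv2.minAreaRect((hs[:,:2]*1000).astype(np.float32)))
E
```

```text
scene
[84  3 13  9 81] [0.476 0.31  0.124] [0.465 0.293 0.108] [0.48 0.33 0.13]
[53  7  7  8 44] [0.46  0.202 0.125] [ 0.448 -0.11   0.109] [1.137 0.211 1.05 ]
[17 11  6  8 44] [0.445 0.094 0.125] [ 0.434 -0.11   0.108] [1.137 0.102 1.05 ]
[96 34  9 11 50] [0.588 0.297 0.114] [0.571 0.283 0.11 ] [0.602 0.315 0.12 ]
stand top ((499.6947021484375, 197.53829956054688), (330.9416198730469, 177.7261505126953), 81.71593475341797)
hub 267 ((511.8022766113281, -145.86813354492188), 32.4951171875) 0.09105793366374704
housing ((509.37896728515625, -146.67967224121094), (187.7510986328125, 149.4088592529297), 13.437281608581543)
side
[11  1  6 11 47] [0.468 0.303 0.122] [0.464 0.289 0.11 ] [0.477 0.326 0.128]
[13 24  7  8 46] [0.454 0.196 0.121] [ 0.298 -0.699  0.109] [0.464 0.208 0.817]
[15 48  7  9 51] [0.439 0.087 0.123] [0.431 0.083 0.11 ] [0.448 0.102 0.127]
stand top ((459.73486328125, 233.38134765625), (397.5180358886719, 85.10014343261719), 81.89774322509766)
hub 373 ((509.9816589355469, -147.7826690673828), 31.848543167114258) 0.08938350971475284
housing ((509.46563720703125, -148.59906005859375), (179.44822692871094, 151.00848388671875), 13.732575416564941)
```

View pics/crop0.png

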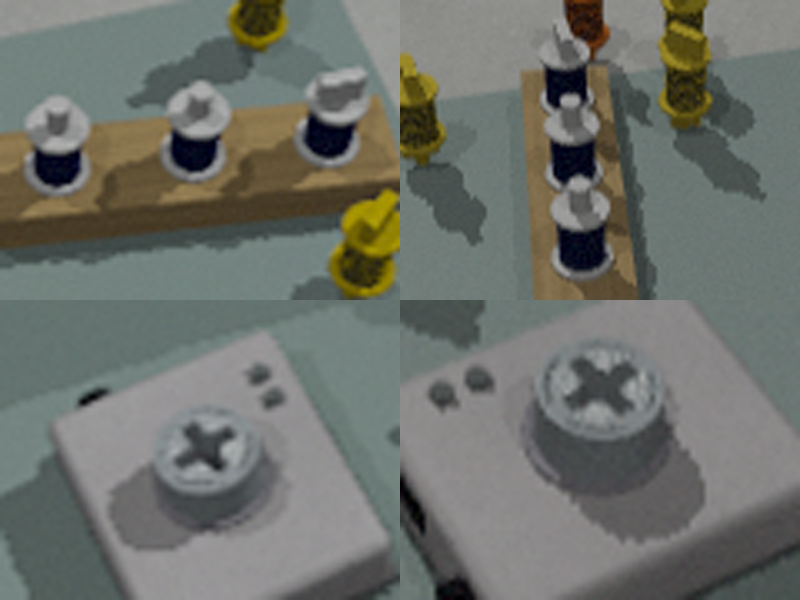

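The lower-left crop is the hub with its cross slots. The top-left crop shows the flat wide fin on the spool at scene (393,162), in the far well at about (0.472, 0.308), while the other two have round knobs. The hub is at about (0.511,-0.147). Next I move over the hub and look with the wrist camera.

{"op": "arm_command", "data": {"targets": [[1,[0.57,0.84,0.1],[0,0,0.5]],[1,[0.57,0.84,0.1],[0,0,0.5]],[1,[0.57,0.84,0.1],[0,0,0.5]],[1,[0.57,0.84,0.1],[0,0,0.5]],[1,[0.57,0.84,0.1],[0,0,0.5]],[1,[0.57,0.84,0.1],[0,0,0.5]],[1,[0.57,0.84,0.1],[0,0,0.5]],[1,[0.57,0.84,0.1],[0,0,0.5]],[1,[0.57,0.84,0.1],[0,0,0.5]],[1,[0.57,0.84,0.1],[0,0,0.5]],[1,[0.57,0.84,0.1],[0,0,0.5]],[1,[0.57,0.84,0.1],[0,0,0.5]]]}}

```text
clock: 1.1
ee_pos: [0.3724, -0.3502, 0.2672]
tcp_rot: [-0.0, 0.905, 0.426, -0.0]
wrist_force: [0.5, -0.8, 0.3]
opening: 0.0853
grasp_force: 0.0
```

{"op": "arm_command", "data": {"targets": [[1,[0.57,0.84,0.1],[0,0,0.5]],[1,[0.57,0.84,0.1],[0,0,0.5]],[1,[0.57,0.84,0.1],[0,0,0.5]],[1,[0.57,0.84,0.1],[0,0,0.5]],[1,[0.57,0.84,0.1],[0,0,0.5]],[1,[0.57,0.84,0.1],[0,0,0.5]],[1,[0.57,0.84,0.1],[0,0,0.5]],[1,[0.57,0.84,0.1],[0,0,0.5]],[1,[0,0,0],[0,0,0]],[1,[0,0,0],[0,0,0]]]}}

```text
clock: 1.93
ee_pos: [0.5095, -0.1481, 0.2912]
tcp_rot: [-0.0, 0.796, 0.606, 0.0]
wrist_force: [0.3, -0.7, 0.1]
opening: 0.0853
grasp_force: 0.0
```

```bash
python3 - <<'E'
from station import bot
from h import *
import cv2,pickle
s=bot.read_state();print({k:np.round(s[k],3).tolist() for k in("clock","ee_pos","tcp_rot","qpos")})
c=bot.get_calibration("wrist");im,d=bot.get_image("wrist")
pickle.dump((c,im,d,s),open("w1.pkl","wb"));cv2.imwrite("pics/w1.png",im);print(c)
E
```

```text
{'clock': 1.933, 'ee_pos': [0.51, -0.148, 0.291], 'tcp_rot': [-0.0, 0.796, 0.606, 0.0], 'qpos': [0.66, 0.226, -0.54, 1.772, 0.124, 1.178, -0.186]}
{'mtx': array([[321.46952125,   0.        , 323.65554852],
       [  0.        , 321.46952125, 203.33378419],
       [  0.        ,   0.        ,   1.        ]]), 'pose': array([[ 9.63792960e-01,  2.57623311e-01,  6.87994166e-02,
         5.27356916e-01],
       [-2.66651626e-01,  9.31355234e-01,  2.47940192e-01,
        -8.53426943e-02],
       [-2.01523618e-04, -2.57308488e-01,  9.66329293e-01,
         4.34155163e-01],
       [ 0.00000000e+00,  0.00000000e+00,  0.00000000e+00,
         1.00000000e+00]])}
```

View pics/w1.png

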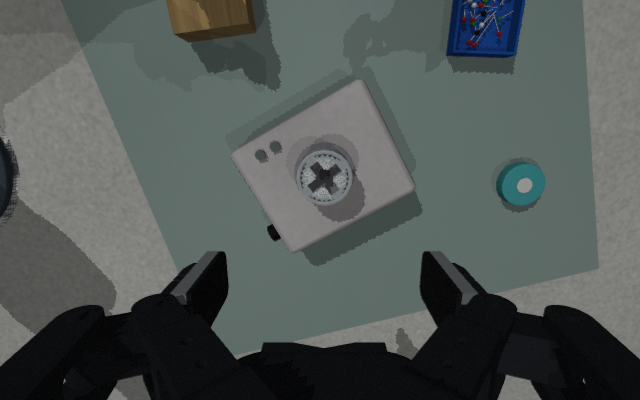

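The wrist view shows the hub with its dark cross at about (324,178), the stand end at the upper left, and the tray and tape at the right. I measure the hub centre and slot angle now.

```bash
cat >> h.py <<'E'
import cv2
def plane_pts(c,mask,z):
    v,u=np.nonzero(mask);K,P=c["mtx"],c["pose"]
    d=np.stack([(u-K[0,2])/K[0,0],-(v-K[1,2])/K[1,1],-np.ones(len(u))],-1)@P[:3,:3].T
    return (P[:3,3]+d*((z-P[2,3])/d[:,2])[:,None])[:,:2]
def rect(c,im,cx,cy,z,half,ppm):
    # top-down orthographic patch of the plane z: columns = +x, rows = -y
    n=int(2*half*ppm);j,i=np.meshgrid(np.arange(n),np.arange(n))
    w=np.stack([cx-half+(j+.5)/ppm,cy+half-(i+.5)/ppm,np.full((n,n),z)],-1)
    p=(w-c["pose"][:3,3])@c["pose"][:3,:3];K=c["mtx"]
    return cv2.remap(im,(K[0,2]-K[0,0]*p[...,0]/p[...,2]).astype(np.float32),(K[1,2]+K[1,1]*p[...,1]/p[...,2]).astype(np.float32),cv2.INTER_LINEAR)
E
python3 - <<'E'
from h import *
import pickle
c,im,d,s=pickle.load(open("w1.pkl","rb"))
W=cloud(c,d);m=(W[...,2]>.084)&(W[...,2]<.1)&(d>0);m[250:]=0
h=W[m];print("hub depth circle",cv2.minEnclosingCircle((h[:,:2]*1000).astype(np.float32)),np.median(h[:,2]))
g=cv2.cvtColor(im,cv2.COLOR_BGR2GRAY)
cx,cy=cv2.minEnclosingCircle(h[:,:2].astype(np.float32))[0]
R=rect(c,g,cx,cy,.091,.04,10000)
cv2.imwrite("pics/hub1.png",cv2.resize(R,(600,600)))
E
```

```text
hub depth circle ((510.9300537109375, -146.22039794921875), 30.910520553588867) 0.0912197986769705
```

View pics/hub1.png

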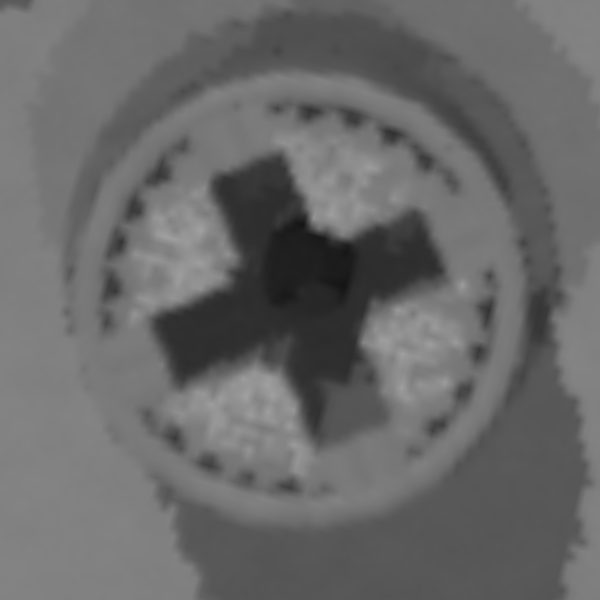

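The rectified hub (0.133 mm/px) has its cross centred at about (300,298), giving a hub centre of (0.511,-0.146) and a slot angle of about 22° mod 90. I go to the fin now.

{"op": "arm_command", "data": {"targets": [[1,[-0.08,0.95,0],[0,0,0]],[1,[-0.08,0.95,0],[0,0,0]],[1,[-0.08,0.95,0],[0,0,0]],[1,[-0.08,0.95,0],[0,0,0]],[1,[-0.08,0.95,0],[0,0,0]],[1,[-0.08,0.95,0],[0,0,0]],[1,[-0.08,0.95,0],[0,0,0]],[1,[-0.08,0.95,0],[0,0,0]],[1,[-0.08,0.95,0],[0,0,0]],[1,[-0.08,0.95,0],[0,0,0]],[1,[-0.08,0.95,0],[0,0,0]],[1,[-0.08,0.95,0],[0,0,0]]]}}

```text
clock: 2.98
ee_pos: [0.4802, 0.1911, 0.291]
tcp_rot: [0.001, 0.798, 0.602, -0.001]
wrist_force: [0.9, 0.4, -0.4]
opening: 0.0852
grasp_force: 0.0
```

{"op": "arm_command", "data": {"targets": [[1,[-0.08,0.95,-0.5],[0,0,0]],[1,[-0.08,0.95,-0.5],[0,0,0]],[1,[-0.08,0.95,-0.5],[0,0,0]],[1,[-0.08,0.95,-0.5],[0,0,0]],[1,[0,0,0],[0,0,0]],[1,[0,0,0],[0,0,0]]]}}

```text
clock: 3.48
ee_pos: [0.47, 0.3055, 0.23]
tcp_rot: [-0.0, 0.797, 0.604, -0.001]
wrist_force: [0.9, -0.7, 0.3]
opening: 0.0856
grasp_force: 0.0
```

```bash
python3 - <<'E'
from station import bot
from h import *
import pickle
s=bot.read_state();print({k:np.round(s[k],4).tolist() for k in("clock","ee_pos","tcp_rot","qpos")})
c=bot.get_calibration("wrist");im,d=bot.get_image("wrist")
pickle.dump((c,im,d,s),open("w2.pkl","wb"))
W=cloud(c,d);m=((W[...,2]>.117)&(W[...,2]<.132)&(np.hypot(W[...,0]-.472,W[...,1]-.308)<.035)&(d>0)).astype(np.uint8)
p=W[m>0];print(len(p),np.median(p,0),cv2.minAreaRect((p[:,:2]*1000).astype(np.float32)))
v,u=np.nonzero(m);print(u.mean(),v.mean())
R=rect(c,im,.471,.308,.126,.04,10000);cv2.imwrite("pics/fin.png",cv2.resize(R,(600,600)))
E
```

```text
{'clock': 3.4833, 'ee_pos': [0.47, 0.3055, 0.23], 'tcp_rot': [-0.0001, 0.7967, 0.6044, -0.0015], 'qpos': [-0.0623, 0.3812, -0.7575, 1.7769, 0.29, 1.1017, -1.1904]}
714 [0.47129175 0.3131427  0.12619794] ((471.07562255859375, 311.9979553222656), (36.022865295410156, 12.050272941589355), 89.3309097290039)
322.3417366946779 192.94257703081232
```

View pics/fin.png

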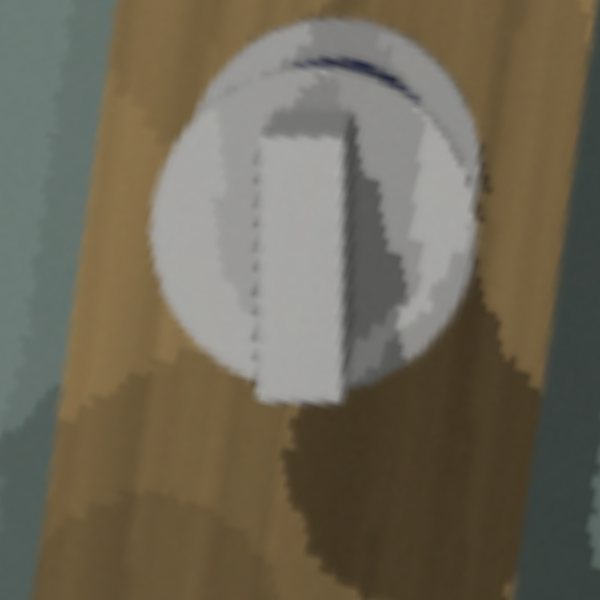

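The fin is clear in the rectified view: centre (471.1, 312.0) mm, 36×12 mm, long axis at 89.3°. I turn the tool +14.9°, descend to TCP z 0.103, and close.

{"op": "arm_command", "data": {"targets": [[1,[0.01,0.07,-0.8],[0,0,0.83]],[1,[0.01,0.07,-0.8],[0,0,0.83]],[1,[0.02,0.08,-0.8],[0,0,0.83]],[1,[0,0,-0.61],[0,0,0]],[1,[0,0,-0.61],[0,0,0]],[1,[0,0,-0.61],[0,0,0]],[1,[0,0,0],[0,0,0]],[1,[0,0,0],[0,0,0]]], "newtons": 80}}

```text
clock: 4.2
ee_pos: [0.4727, 0.3103, 0.1045]
tcp_rot: [0.001, 0.713, 0.701, -0.001]
wrist_force: [0.1, 1.0, -0.5]
opening: 0.0853
grasp_force: 0.0
```

{"op": "arm_command", "data": {"targets": [[-1,[0,0,0],[0,0,0]],[-1,[0,0,0],[0,0,0]],[-1,[0,0,0],[0,0,0]],[-1,[0,0,0],[0,0,0]],[-1,[0,0,0],[0,0,0]],[-1,[0,0,0],[0,0,0]],[-1,[0,0,0],[0,0,0]],[-1,[0,0,0],[0,0,0]]]}}

```text
clock: 4.87
ee_pos: [0.4718, 0.3127, 0.1048]
tcp_rot: [0.0, 0.712, 0.703, 0.0]
wrist_force: [-1.4, 0.7, 3.4]
opening: 0.0105
grasp_force: 78.1
```

{"op": "arm_command", "data": {"targets": [[-1,[0,0,0.3],[0,0,0]],[-1,[0,0,0.5],[0,0,0]],[-1,[0,0,0.65],[0,0,0]],[-1,[0,0,0.65],[0,0,0]],[-1,[0,0,0.65],[0,0,0]],[-1,[0,0,0.65],[0,0,0]],[-1,[0,0,0.65],[0,0,0]],[-1,[0,0,0.65],[0,0,0]],[-1,[0,0,0.2],[0,0,0]],[-1,[0,0,0],[0,0,0]],[-1,[0,0,0],[0,0,0]]]}}

```text
clock: 5.78
ee_pos: [0.4714, 0.3122, 0.2509]
tcp_rot: [0.0, 0.712, 0.702, -0.0]
wrist_force: [1.3, -0.3, -1.9]
opening: 0.0104
grasp_force: 78.3
```

```bash
python3 - <<'E'
from station import bot
from h import *
import pickle
s=bot.read_state();print({k:np.round(s[k],4).tolist() for k in("clock","ee_pos","tcp_rot","qpos","opening","grasp_force","wrist_force")})
a,_=bot.get_image("side");b,dw=bot.get_image("wrist");a2,_=bot.get_image("scene")
r=lambda x:cv2.resize(x,(400,300))
cv2.imwrite("pics/lift.png",np.vstack([np.hstack([r(a[60:210,210:410]),r(a2[75:225,300:500])]),cv2.resize(b,(800,300)) if 0 else np.hstack([r(b[:, 60:580]),r(b[130:330,190:457])])]))
E
```

```text
{'clock': 5.7833, 'ee_pos': [0.4714, 0.3122, 0.2509], 'tcp_rot': [0.0001, 0.7117, 0.7025, -0.0004], 'qpos': [-0.0227, 0.386, -0.827, 1.7397, 0.3081, 1.1524, -0.9534], 'opening': 0.0104, 'grasp_force': 78.2907, 'wrist_force': [1.2869, -0.3114, -1.8992]}
```

View pics/lift.png

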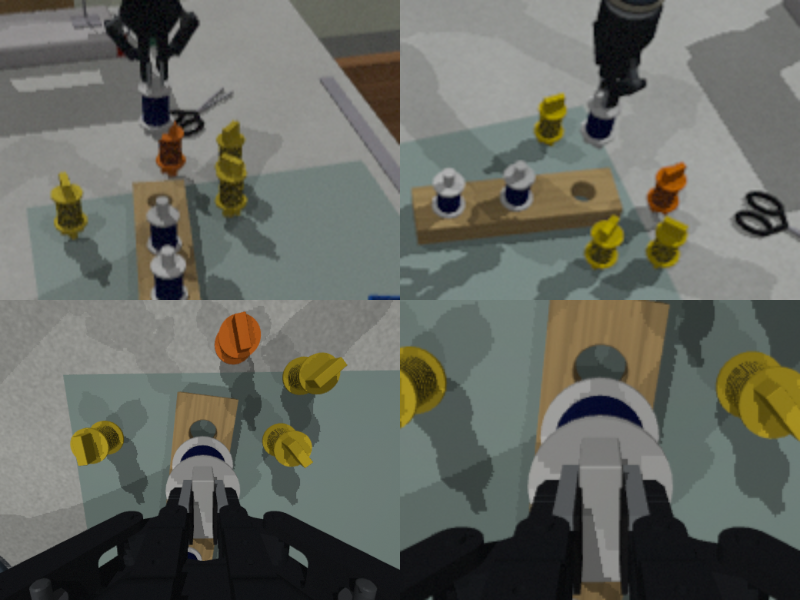

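Lifted: the lower crops show the blue spool upright between the fingers and its well empty, with the neighbours undisturbed. Now I carry it over the hub, turning +22.7°.

{"op": "arm_command", "data": {"targets": [[-1,[0.08,-0.6,0],[0,0,0.24]],[-1,[0.08,-0.9,0],[0,0,0.24]],[-1,[0.08,-0.98,0],[0,0,0.24]],[-1,[0.08,-0.98,0],[0,0,0.24]],[-1,[0.08,-0.98,0],[0,0,0.24]],[-1,[0.08,-0.98,0],[0,0,0.24]],[-1,[0.08,-0.98,0],[0,0,0.24]],[-1,[0.08,-0.98,0],[0,0,0.24]],[-1,[0.08,-0.98,0],[0,0,0.24]],[-1,[0.08,-0.98,0],[0,0,0.24]],[-1,[0.08,-0.98,0],[0,0,0.24]],[-1,[0.08,-0.98,0],[0,0,0.24]]]}}

```text
clock: 6.93
ee_pos: [0.4998, -0.028, 0.2505]
tcp_rot: [-0.001, 0.598, 0.802, -0.0]
wrist_force: [0.1, -1.0, -1.7]
opening: 0.0103
grasp_force: 78.2
```

{"op": "arm_command", "data": {"targets": [[-1,[0.08,-0.98,0],[0,0,0.24]],[-1,[0.08,-0.98,0],[0,0,0.24]],[-1,[0.08,-0.98,0],[0,0,0.24]],[-1,[0.08,-0.98,0],[0,0,0.19]],[-1,[0.04,-0.07,-0.3],[0,0,0]],[-1,[0,0,-0.6],[0,0,0]],[-1,[0,0,-0.6],[0,0,0]],[-1,[0,0,-0.4],[0,0,0]],[-1,[0,0,0],[0,0,0]],[-1,[0,0,0],[0,0,0]],[-1,[0,0,0],[0,0,0]]]}}

```text
clock: 7.85
ee_pos: [0.5119, -0.1459, 0.195]
tcp_rot: [0.0, 0.559, 0.829, 0.0]
wrist_force: [-0.6, 0.1, -1.8]
opening: 0.0103
grasp_force: 78.2
```

```bash
python3 - <<'E'
from station import bot
from h import *
import pickle
s=bot.read_state();print({k:np.round(s[k],4).tolist() for k in("clock","ee_pos","tcp_rot","qpos","opening","grasp_force","wrist_force")})
o=[]
for n in("scene","side","wrist"):
    c=bot.get_calibration(n);im,d=bot.get_image(n);o.append((c,im,d))
    W=cloud(c,d);z=W[...,2]
    near=(np.hypot(W[...,0]-.511,W[...,1]+.146)<.04)&(d>0)
    # lower flange / upper flange / hub outlines by height
    for nm,lo,hi in(("hub",.086,.096),("lowfl",.126,.137),("topfl",.184,.192)):
        p=W[near&(z>lo)&(z<hi)]
        if len(p)>20:print(n,nm,len(p),np.round(cv2.minEnclosingCircle((p[:,:2]*1000).astype(np.float32)),1) if 0 else [np.round(t,1) for t in cv2.minEnclosingCircle((p[:,:2]*1000).astype(np.float32))],np.round(np.median(p,0),4))
pickle.dump((o,s),open("w3.pkl","wb"))
r=lambda x:cv2.resize(x,(400,300),interpolation=cv2.INTER_CUBIC)
cv2.imwrite("pics/hover.png",np.vstack([np.hstack([r(o[0][1][150:240,195:315]),r(o[1][1][195:300,280:420])]),np.hstack([r(o[2][1][:,60:580]),r(o[2][1][130:330,190:457])])]))
E
```

```text
{'clock': 7.85, 'ee_pos': [0.5119, -0.1459, 0.195], 'tcp_rot': [0.0005, 0.5591, 0.8291, 0.0003], 'qpos': [0.7933, 0.3653, -0.7419, 1.8821, 0.2902, 1.003, 0.3106], 'opening': 0.0103, 'grasp_force': 78.2008, 'wrist_force': [-0.5727, 0.1036, -1.781]}
scene hub 172 [array([ 514.7, -146. ]), np.float64(30.5)] [ 0.5259 -0.1477  0.091 ]
scene lowfl 47 [array([ 514.2, -146.3]), np.float64(25.6)] [ 0.5271 -0.1429  0.1358]
scene topfl 85 [array([ 515.4, -146.8]), np.float64(23.8)] [ 0.5249 -0.1443  0.1905]
side hub 266 [array([ 509.2, -149. ]), np.float64(31.2)] [ 0.5022 -0.1578  0.0896]
side lowfl 123 [array([ 511.6, -147.3]), np.float64(26.6)] [ 0.5031 -0.162   0.1351]
side topfl 148 [array([ 511.7, -148.2]), np.float64(24.5)] [ 0.503  -0.1579  0.1892]
wrist hub 1315 [array([ 509.9, -145. ]), np.float64(30.6)] [ 0.4993 -0.1274  0.0912]
wrist lowfl 539 [array([ 512.4, -146.7]), np.float64(25.9)] [ 0.5052 -0.1297  0.1366]
wrist topfl 2187 [array([ 512.6, -146.5]), np.float64(24.0)] [ 0.5047 -0.1332  0.191 ]
```

View pics/hover.png

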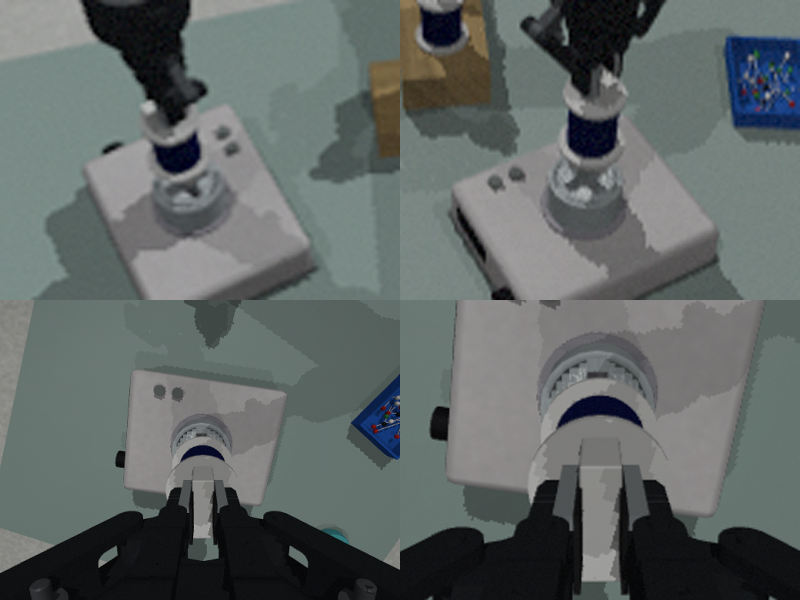

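The spool hangs upright about 12 mm above the hub (wrist view), with its centre at (512.4,-146.6) against the hub's (511,-146). I shift slightly and lower the nose into the bore.

{"op": "arm_command", "data": {"targets": [[-1,[-0.045,0.015,0],[0,0,0]],[-1,[0,0,-0.15],[0,0,0]],[-1,[0,0,-0.15],[0,0,0]],[-1,[0,0,-0.15],[0,0,0]],[-1,[0,0,-0.15],[0,0,0]],[-1,[0,0,0],[0,0,0]],[-1,[0,0,0],[0,0,0]]]}}

```text
clock: 8.58
ee_pos: [0.5097, -0.1456, 0.1759]
tcp_rot: [-0.0, 0.559, 0.829, -0.0]
wrist_force: [0.3, 0.8, -1.1]
opening: 0.01
grasp_force: 78.2
```

{"op": "arm_command", "data": {"targets": [[-1,[0,0,-0.1],[0,0,0]],[-1,[0,0,-0.1],[0,0,0]],[-1,[0,0,-0.1],[0,0,0]],[-1,[0,0,0],[0,0,0]],[-1,[0,0,0],[0,0,0]]]}}

```text
clock: 9.0
ee_pos: [0.5098, -0.1457, 0.1672]
tcp_rot: [-0.0, 0.559, 0.829, -0.0]
wrist_force: [-0.0, -0.3, -1.0]
opening: 0.01
grasp_force: 78.2
```

No contact force, and the ribs are already below the face. I slide it on home against the spring.

{"op": "arm_command", "data": {"targets": [[-1,[0,0,-0.1],[0,0,0]],[-1,[0,0,-0.1],[0,0,0]],[-1,[0,0,-0.1],[0,0,0]],[-1,[0,0,-0.08],[0,0,0]],[-1,[0,0,0],[0,0,0]],[-1,[0,0,0],[0,0,0]]], "newtons": 110}}

```text
clock: 9.5
ee_pos: [0.5105, -0.1457, 0.1568]
tcp_rot: [0.0, 0.559, 0.829, -0.0]
wrist_force: [-1.6, -0.6, 6.0]
opening: 0.0094
grasp_force: 112.1
```

{"op": "arm_command", "data": {"targets": [[-1,[0,0,-0.06],[0,0,0]],[-1,[0,0,-0.05],[0,0,0]],[-1,[0,0,0],[0,0,0]],[-1,[0,0,0],[0,0,0]]]}}

```text
clock: 9.83
ee_pos: [0.5106, -0.1457, 0.154]
tcp_rot: [0.001, 0.559, 0.829, -0.0]
wrist_force: [-0.8, 1.8, 8.5]
opening: 0.0096
grasp_force: 112.5
```

{"op": "arm_command", "data": {"targets": [[-1,[0,0,-0.03],[0,0,0]],[-1,[0,0,-0.03],[0,0,0]],[-1,[0,0,0],[0,0,0]],[-1,[0,0,0],[0,0,0]],[-1,[0,0,0],[0,0,0]]]}}

```text
clock: 10.25
ee_pos: [0.5108, -0.1458, 0.1538]
tcp_rot: [0.001, 0.559, 0.829, -0.001]
wrist_force: [-5.8, -0.4, 20.4]
opening: 0.0096
grasp_force: 114.1
```

```bash
python3 - <<'E'
from station import bot
from h import *
s=bot.read_state();print({k:np.round(s[k],4).tolist() for k in("clock","ee_pos","tcp_rot","opening","grasp_force","wrist_force")})
for n in("scene","side","wrist"):
    c=bot.get_calibration(n);im,d=bot.get_image(n)
    W=cloud(c,d);z=W[...,2];near=(np.hypot(W[...,0]-.511,W[...,1]+.146)<.035)&(d>0)
    for nm,lo,hi in(("lowfl",.086,.1),("topfl",.140,.153)):
        p=W[near&(z>lo)&(z<hi)]
        if len(p)>20:print(n,nm,len(p),[np.round(t,1) for t in cv2.minEnclosingCircle((p[:,:2]*1000).astype(np.float32))],np.round(np.percentile(p[:,2],[10,25,50,75,90]),4))
E
```

```text
{'clock': 10.25, 'ee_pos': [0.5108, -0.1458, 0.1538], 'tcp_rot': [0.0011, 0.5593, 0.829, -0.0006], 'opening': 0.0096, 'grasp_force': 114.066, 'wrist_force': [-5.8487, -0.3797, 20.4485]}
scene lowfl 164 [array([ 513.5, -145.6]), np.float64(30.9)] [0.0887 0.0904 0.0934 0.0957 0.0973]
scene topfl 90 [array([ 514.5, -146.1]), np.float64(23.6)] [0.1472 0.1481 0.1493 0.1507 0.1515]
side lowfl 254 [array([ 509.6, -148.1]), np.float64(31.3)] [0.0879 0.0896 0.092  0.0941 0.0957]
side topfl 153 [array([ 509.8, -147.7]), np.float64(24.7)] [0.1458 0.1467 0.1478 0.1488 0.1495]
wrist lowfl 2404 [array([ 510.8, -146.3]), np.float64(30.9)] [0.0904 0.0911 0.0935 0.0955 0.0961]
wrist topfl 2410 [array([ 511.1, -146.3]), np.float64(24.1)] [0.1485 0.1489 0.1494 0.1498 0.1503]
```

The force jumped past the spring's 10.5 N to 20 N, and the upper flange sits at 0.1494 (0.149 expected), centred at (511.1,-146.3). The spool is home and pressed, so I hand in.

```bash
python3 -c "
from station import bot
print(bot.hand_in())"
```

```text
the job is handed in; nothing more can be done
None
```

The finned spool is meshed and fully home in the hub, still gripped (about 114 N) and pressed down (about 20 N); I handed it in at about 10.4 s without touching the other objects, and the hand-in returned no verdict.

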